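# Pack the limes and hold the tub lid down for clipping

### The job

Drop the two limes from the black fruit tray into the open clear storage tub, leaving the lemon in the tray and the other things where they stand. Then take the blue lid by its handle, set it level and squarely on the tub's soft red seal and press it straight down with a steady 11 newtons or so, until the seal is squeezed about halfway but never squashed flat, so that someone can snap the side clips shut. Finish while still holding the lid pressed down by its handle; do not let go.

Things in the scene. Friction and masses are not known exactly. Their poses are not given: they have to be found in the camera images.
- tub: Clear rectangular food tub, fixed to the worktop, 176 (its x) x 136 (its y) x 70 mm high to the rim, walls 4 mm, white inner floor 5 mm up, two open blue clips hanging flat on each of the long sides. Origin: centre of its underside; z up. On its rim sits the soft red seal, a frame 180 x 140 mm outside and 160 x 120 mm inside, whose top is 90 mm above the worktop while unpressed.
- seal (a joint): How far the red seal is squeezed straight down, in m: 0 unpressed (top at 90 mm), 0.020 squashed flat (top at 70 mm, then rigid). It acts as a spring: it gives way from about 1 N and takes about 1 N more per mm, so about 11 N at halfway (0.010).
- lid: Loose flat blue lid, 184 (its x) x 144 (its y) x 6 mm, about 160 g, lying level on the worktop. On top in its middle a white handle bar 18 mm thick (along x), 80 mm long (along y), rising 28 mm above the lid's top face (34 mm above its underside). Origin: centre of its flat underside; z up. It fits the tub either way round, with its x along the tub's x.
- tray: Black fruit tray, a fixed flat plate 240 (its x) x 90 (its y) x 14 mm with three square seats 28 mm wide, 75 mm apart along its x. Origin: centre of its underside. It may be on the left or the right, and the lid on the other side. Which fruit is in which seat varies.
- lime1: A green lime, 48 mm thick and 54 mm long, standing on end in a seat of the tray, 50 to 100 g. Origin: its centre, about 34 mm above the worktop at the start. Round in plan, so it can be pinched at any yaw.
- lime2: The other green lime, the same as the first.
- lemon: A yellow lemon, 56 mm thick and 68 mm long, standing on end in a seat of the tray; origin its centre, about 42 mm above the worktop. To be left in its seat.
- juice: Bystander: orange juice bottle, 76 mm wide, 210 mm tall. Origin: centre of its underside.
- jam: Bystander: dark red jam jar with a red cap, 70 mm wide, 95 mm tall. Origin: centre of its underside.
- yoghurt: Bystander: white and green yoghurt pot, 60 mm wide, 55 mm tall, beyond the tub. Origin: centre of its underside.
- mug: Bystander: blue mug, 80 mm wide, 95 mm tall, far left. Origin: centre of its underside.
- spoon: Bystander: a spoon lying on the worktop, far right.

How it is judged (in metres and radians):
On the way, in this order (a step that is already met when the one before it is completed fails the run):
1. both limes lie in the tub, let go (x of lime1 in the frame of tub between -0.078 and 0.078 m and y of lime1 in the frame of tub between -0.058 and 0.058 m and z of lime1 in the frame of tub between 0 and 0.06 m and x of lime2 in the frame of tub between -0.078 and 0.078 m and y of lime2 in the frame of tub between -0.058 and 0.058 m and z of lime2 in the frame of tub between 0 and 0.06 m and contact force between the fingers and lime1 below 0.1 N and contact force between the fingers and lime2 below 0.1 N and linear speed of each of lime1, lime2 below 0.1 m/s), for 0.2 s.
2. the lid is held squarely on the seal, pressed with 6 to 16 N (x of lime1 in the frame of tub between -0.078 and 0.078 m and y of lime1 in the frame of tub between -0.058 and 0.058 m and z of lime1 in the frame of tub between 0 and 0.06 m and x of lime2 in the frame of tub between -0.078 and 0.078 m and y of lime2 in the frame of tub between -0.058 and 0.058 m and z of lime2 in the frame of tub between 0 and 0.06 m and x of lid in the frame of tub between -0.01 and 0.01 m and y of lid in the frame of tub between -0.01 and 0.01 m and angle between the x axis of lid and the x axis of tub, either way round below 0.12 rad and angle between lid's own z axis and vertical below 0.07 rad and contact force between lid and tub between 6 and 16 N and value of joint seal between 0.004 and 0.016 m and contact force between the fingers and lid above 3 N and linear speed of lid below 0.01 m/s and horizontal distance between the grasp point and lid below 0.045 m), for 0.8 s.
At the end, for the whole second after the job is handed in: Both limes are in the tub and the lemon is in its seat (within 20 mm); the lid lies over the tub within 10 mm each way and 0.12 rad, level within 0.07 rad, at rest, with the fingers on it at its handle (tool point within 45 mm of its middle), pressing the seal with 6 to 16 N (squeezed 4 to 16 mm) (all of step 2 and distance of lemon from where it was at the start of the episode below 0.02 m); the arm keeps its last pose, push and grip.
It fails at once if the seal is squashed flat (value of joint seal above 0.0185 m).
It fails at once if the lemon is taken out of its seat (distance of lemon from where it was at the start of the episode above 0.03 m).
It fails at once if a bystander is knocked over or pushed away (distance of any of juice, jam, yoghurt, mug, spoon from where it was at the start of the episode above 0.03 m).
It also fails if it takes over 64 s, if anything falls off the work surface, if the arm or the gripper's body presses on something with over 40 N, if the wrist force passes 120 N, or if a joint passes its speed limit or range.

### The arm

A 7-joint arm with a two-finger parallel gripper is mounted at the origin on the work surface. World frame = base frame: x ahead of the robot, y to its left, z up, the work surface at z = 0. Lengths are in mm, angles in rad, forces in N, time in s.
With the tool pointing down it reaches from about 400 to 850 mm from the base axis. Payload 4.5 kg.
Tool frame: the origin (TCP) lies between the finger pads, 19 mm behind the fingertips; this is the grasp point; z points along the fingers, y is the line along which they close (so a half turn about z gives the same grasp; the last joint's range is limited). The gripper opens to 88 mm and grips with 3 to 60 N. Pads are 18 mm wide; open, the fingers measure 123 mm over their backs; the gripper's body (75 mm by 187 mm) begins 45 mm behind the grasp point.
Start: joints at [1.323, 0.689, -0.195, 1.565, 0.157, 0.902, -0.215], TCP at [173.831, -600.362, 257.443] pointing down, gripper open.
Joint ranges: [-3.01, 3.01], [-0.46, 2.08], [-1.47, 1.51], [0.13, 2.56], [-1, 4.14], [0.04, 2.09], [-2.66, 2.66]. Speed limits (rad/s): [2.57, 2.57, 3.14, 3.14, 3.14, 3.14, 3.14].

### API

Orientations are given as a rotation vector (axis times angle).
In Python, from plant import manip gives the robot as it stands. Calls block until the motion is done:
- manip.reach(position, orientation): joint-space move of the TCP to a pose.
- manip.move_straight(position, ori=None, vel=150, guard=None): straight line of the TCP; ori=None keeps the orientation; vel is the mean speed in mm/s. With guard (N) it stops when the force on the tool has changed by that much, and returns True; else False.
- manip.move_joints(angles): joint-space move.
- manip.ungrasp() and manip.gripper_close(force=None): open the fingers fully, or close them until they stop; force is the grip in N (None keeps the last).
- manip.pause(seconds).
- manip.solve_ik(position, orientation): joint angles nearest the present ones, or None.
- manip.capture(name): name is "side" or "top" or "wrist"; returns the picture (400x640x3 uint8, blue, green, red); there is no depth.
- manip.camera_info(name): a dict with "vfov" (degrees; the focal length in pixels is half the picture's height over the tangent of half this angle, whatever the lens; pixels are square), "cx", "cy" (the principal point, pixels), "D" ([k1, k2, p1, p2, k3] as OpenCV has them; the pictures are not rectified), "R" (3x3) and "t" (3): a world point X has camera coordinates R X + t. Camera axes: x right, y down, z forward; pixel columns grow to the right and rows downward; lengths in mm; the calibration is good to about 2 mm. A picture is of the moment at which its call begins: read the wrist's pose just before it. camera_info takes no time and is no camera call; for the wrist camera it gives the pose at the moment of the call.
A pose or a line that the arm cannot do raises manip.Unreachable and nothing moves.
- manip.close_job(): hands the job in; it is judged then, once.
Trained networks look in the newest picture that a camera, given by its name, has taken for a name from the list of things; names that differ only in an ending like _2 or _b are one class to them, and where a whole thing is asked for, a point or a joint stands for the part that bears it (a point fixed in the world has none). Each returns a list of dicts, best first, with "p" (0 to 1); they miss things now and then, are a little off and sometimes report something else, mostly with a low value. They report only what shows in the picture. A call takes as long as a camera call.
- manip.boxes_of(camera, query): "centre" ([x, y, z] in mm, in the coordinates of the camera as it stood for that picture, good to about 4 mm: the middle of the surface that is visible of it).
Readings, each from a call of its own:
- manip.read_t(): time.
- manip.read_joints(): joint angles.
- manip.read_qvel(): joint speeds.
- manip.read_joint_efforts(): joint torques, N m.
- manip.read_eef_pos(): TCP position.
- manip.read_ee_rot(): TCP orientation.
- manip.read_contact_force(): force on the tool from outside, world axes, zero at the start.
- manip.read_ft_torque(): the same for the moment, N m.
- manip.read_opening(): opening from 0.0 (shut) to 1.0 (fully open).
- manip.read_finger_force(): force on a finger pad.
Only numpy, scipy, OpenCV 4.12 (cv2) and the standard library are available. Lean on these libraries where they do the work, as an engineer would, in place of code of your own. Each camera call takes 0.05 s, during which the arm holds its last target. There are 200 camera calls.

## Working session

There is one attempt and no reset: what is moved stays moved. The work goes in short steps, each a Python script; the robot and the scene stay as the last script left them, time stands still between calls to the robot, and variables do not carry over. Pictures are saved under pics/ and viewed, at most 10 in all, crops included, and the job is handed in when it is done.

```bash
mkdir -p pics; ls
python3 - <<'E'
from plant import manip as m
import cv2,numpy as np
for c in ("top","side"):
    im=m.capture(c); cv2.imwrite(f"pics/{c}1.png",im)
    ci=m.camera_info(c); R=np.array(ci["R"]);t=np.array(ci["t"]); print(c,ci["vfov"],ci["cx"],ci["cy"],ci["D"],(-R.T@t).round())
    for q in ("tub","lid","tray","lime1","lemon","seal","juice","jam","yoghurt","mug"):
        print(q,[(round(d["p"],2),(R.T@(np.array(d["centre"])-t)).round().tolist()) for d in m.boxes_of(c,q)][:3])
print(m.read_t(),m.read_ee_rot(),m.read_contact_force())
E
```

```text
pics
plant.py
top 57.95318661365005 321.44233120077837 197.67776459640802 [0.01437478 0.         0.         0.         0.        ] [ 414.   37. 1284.]
tub [(0.86, [549.0, -21.0, 9.0])]
lid [(0.78, [498.0, -287.0, 7.0])]
tray [(0.77, [507.0, 284.0, 15.0])]
lime1 [(0.6, [439.0, 286.0, 50.0]), (0.51, [512.0, 289.0, 52.0]), (0.51, [429.0, -553.0, 9.0])]
lemon [(0.74, [588.0, 294.0, 65.0]), (0.67, [431.0, -556.0, 11.0])]
seal [(0.76, [550.0, -19.0, 89.0]), (0.46, [765.0, 148.0, 54.0])]
juice [(0.61, [734.0, 220.0, 143.0])]
jam [(0.97, [725.0, -207.0, 91.0])]
yoghurt [(0.74, [766.0, 147.0, 54.0])]
mug [(0.68, [517.0, 602.0, 51.0])]
side 53.190246659914074 318.24478986710335 198.96377708473946 [-0.03564501  0.          0.          0.          0.        ] [ 292. -957.  819.]
tub [(0.87, [548.0, -58.0, 49.0]), (0.71, [763.0, 133.0, 42.0]), (0.42, [587.0, 282.0, 52.0])]
lid [(0.75, [496.0, -299.0, 5.0]), (0.28, [545.0, -49.0, 81.0])]
tray [(0.56, [504.0, 260.0, 14.0])]
lime1 [(0.5, [512.0, 284.0, 42.0]), (0.46, [438.0, 274.0, 45.0])]
lemon [(0.57, [583.0, 278.0, 56.0])]
seal [(0.95, [547.0, -53.0, 86.0])]
juice [(0.71, [740.0, 204.0, 106.0])]
jam [(0.96, [724.0, -242.0, 67.0])]
yoghurt [(0.55, [761.0, 131.0, 41.0])]
mug [(0.75, [509.0, 562.0, 62.0]), (0.2, [480.0, -521.0, 9.0])]
1.1 [3.11036675e+00 4.41231908e-01 4.73105015e-05] [ 0.37857837  0.22599522 -0.75359116]
```

View pics/top1.png

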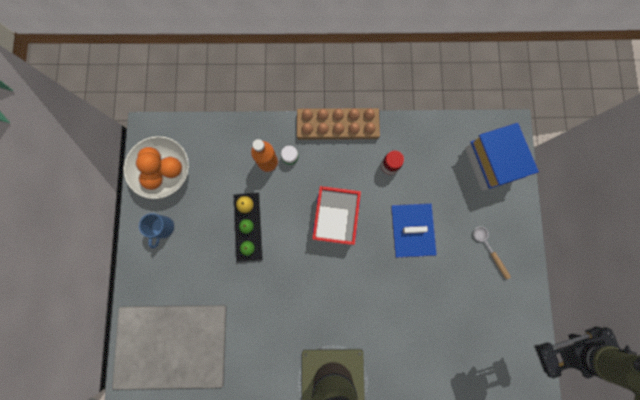

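View pics/side1.png

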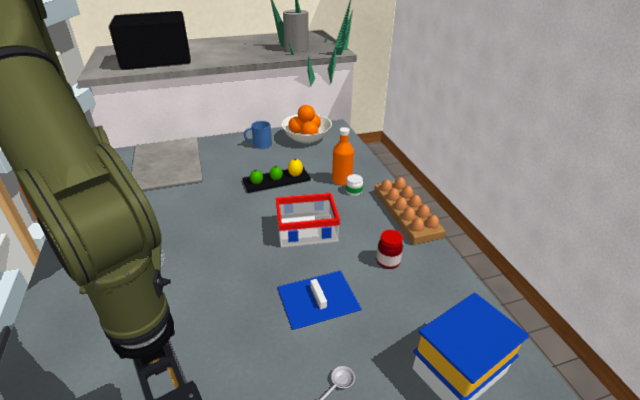

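The top view shows the tray at (247,227) with its limes at (246,226) and (247,248) and the lemon at (245,204). The tub is at (336,216) and the lid at (414,230) with a bright handle. The side view agrees with this. Next I look with the wrist camera over the lid, the tub and the tray.

```bash
cat > h.py <<'E'
from plant import manip as m
import cv2,numpy as np
from scipy.spatial.transform import Rotation as Ro
def ori(yaw): return (Ro.from_euler('z',yaw)*Ro.from_euler('x',np.pi)).as_rotvec()
def cam(name):
    ci=m.camera_info(name); f=200/np.tan(np.radians(ci["vfov"]/2))
    return np.array([[f,0,ci["cx"]],[0,f,ci["cy"]],[0,0,1]]),np.array(ci["D"],float),np.array(ci["R"]),np.array(ci["t"])
def toplane(c,px,z):
    K,D,R,t=c
    u=cv2.undistortPoints(np.array(px,float).reshape(-1,1,2),K,D).reshape(-1,2)
    d=np.c_[u,np.ones(len(u))]@R; o=-R.T@t
    return o+d*((z-o[2])/d[:,2])[:,None]
def blobs(im,col,amin=150):
    h=cv2.cvtColor(im,cv2.COLOR_BGR2HSV); H,S,V=cv2.split(h)
    k={'red':((H<8)|(H>172))&(S>130)&(V>60),'blue':(H>105)&(H<130)&(S>140)&(V>50),
       'green':(H>40)&(H<80)&(S>110)&(V>30),'yellow':(H>18)&(H<35)&(S>130)&(V>80)}[col].astype(np.uint8)
    cs,_=cv2.findContours(k,cv2.RETR_EXTERNAL,cv2.CHAIN_APPROX_NONE)
    return [c for c in sorted(cs,key=cv2.contourArea,reverse=True) if cv2.contourArea(c)>amin]
def rect(c,cnt,z):
    p=toplane(c,cnt.reshape(-1,2),z)[:,:2].astype(np.float32)
    (x,y),(w,h),a=cv2.minAreaRect(p)
    if w<h: w,h,a=h,w,a+90
    a=(a+90)%180-90
    return [round(float(v),3) for v in (x,y,w,h,np.radians(a))]
E
python3 - <<'E'
from h import *
c=cam("top"); im=m.capture("top")
for n,col,z in (("lid","blue",6),("seal","red",90),("lime","green",34),("lemon","yellow",42)):
    print(n,[rect(c,b,z) for b in blobs(im,col,60)[:4]])
for n,p in (("lid",(498,-287,380)),("tub",(549,-20,420)),("tray",(510,287,350))):
    m.reach(p,ori(0)); m.pause(.3)
    c=cam("wrist"); im=m.capture("wrist"); cv2.imwrite(f"pics/w_{n}.png",im)
    print(n,m.read_joints().round(2) if hasattr(m.read_joints(),'round') else m.read_joints())
    for col,z in {"lid":[("blue",6)],"tub":[("red",90)],"tray":[("green",34),("yellow",42)]}[n]:
        print(col,[rect(c,b,z) for b in blobs(im,col)[:4]])
    qs={"lid":["lid"],"tub":["seal","tub"],"tray":["lime1","lemon","tray"]}[n]
    K,D,R,t=c
    for q in qs: print(q,[(round(d["p"],2),(R.T@(np.array(d["centre"])-t)).round().tolist()) for d in m.boxes_of("wrist",q)][:3])
a=[cv2.resize(cv2.imread(f"pics/w_{n}.png"),(400,250)) for n in("lid","tub","tray")]
cv2.imwrite("pics/w_all.png",np.vstack([np.hstack(a[:2]),np.hstack([a[2],a[2]*0])]))
print(m.read_t(),m.read_contact_force())
E
```

```text
lid [[776.15, -648.228, 196.411, 151.692, 0.307], [500.201, -289.705, 179.009, 139.929, 0.039]]
seal [[545.955, -15.019, 179.554, 139.86, -0.139], [731.139, -211.919, 69.417, 60.062, -0.797]]
lime [[440.633, 289.897, 49.012, 47.379, 0.795], [516.013, 295.24, 48.694, 48.408, 1.562]]
lemon [[591.77, 300.711, 59.14, 56.052, 1.562], [735.001, -544.215, 165.906, 18.138, 0.298]]
lid [ 0.52  0.49 -0.13  1.55  0.07  1.11 -1.19]
blue [[501.284, -293.23, 182.482, 142.653, 0.042], [722.848, -678.145, 249.522, 99.515, -1.317]]
lid [(0.59, [512.0, -290.0, 9.0])]
tub [ 0.05  0.42 -0.16  1.54  0.07  1.18 -1.69]
red [[547.567, -18.332, 178.408, 138.857, -0.141], [733.326, -212.642, 76.787, 62.799, -0.977]]
seal [(0.59, [548.0, -17.0, 90.0])]
tub [(0.65, [453.0, 278.0, 51.0]), (0.57, [542.0, -17.0, 6.0])]
tray [-0.47  0.54 -0.2   1.56  0.12  1.05 -2.28]
green [[516.621, 292.678, 45.903, 45.857, -0.003], [441.633, 287.761, 48.455, 46.327, -0.002]]
yellow [[591.614, 297.62, 54.998, 54.318, -0.004], [173.761, -75.455, 408.777, 25.103, 1.569], [273.421, 621.73, 126.848, 56.105, -0.315], [272.272, -49.27, 126.117, 55.407, 0.306]]
lime1 [(0.83, [522.0, 298.0, 51.0]), (0.77, [448.0, 290.0, 56.0])]
lemon [(0.55, [590.0, 293.0, 66.0])]
tray [(0.82, [536.0, 293.0, 17.0]), (0.23, [549.0, -44.0, 42.0])]
6.4833 [-0.0643064  -0.56542879 -0.03848496]
```

View pics/w_all.png

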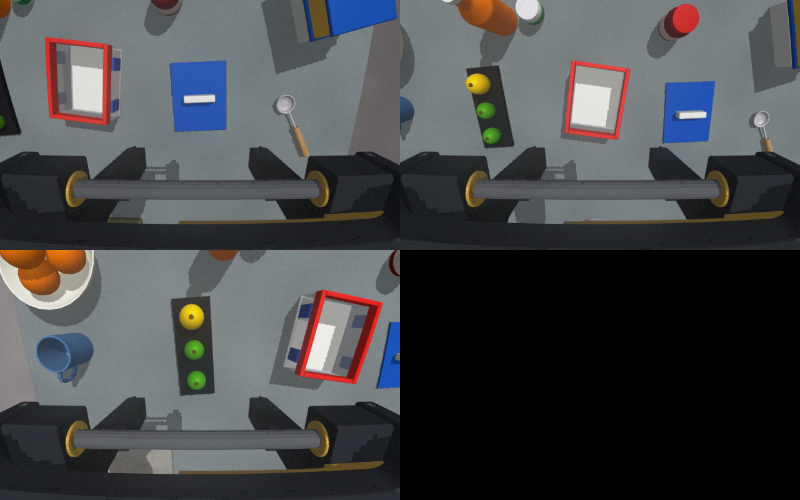

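The wrist views confirm the layout, and the sizes match: the seal measures 178x139, the lid 182x143, and the limes are 75 apart. I grasp the first lime, pinching across the tray.

```bash
cat >> h.py <<'E'
TUB=np.array([547.,-17.3]); TY=-0.14
def tubpt(x,y,z): return [*(TUB+np.array([[np.cos(TY),-np.sin(TY)],[np.sin(TY),np.cos(TY)]])@[x,y]),z]
def ty():
    j=np.array(m.read_joints()); best=[]
    for s in (np.pi/2,-np.pi/2):
        q=m.solve_ik(tubpt(0,0,200),ori(TY+s))
        if q is not None: best.append((abs(np.array(q)-j).max(),TY+s))
    return min(best)[1]
def lime(x,y,ty_):
    m.reach([x,y,150],ori(.06)); m.move_straight([x,y,38],vel=150)
    m.gripper_close(20); print("grip",m.read_opening(),m.read_finger_force())
    m.move_straight([x,y,190],vel=200); print("lifted",m.read_opening(),m.read_finger_force())
    w=ty(); m.reach(tubpt(0,ty_,190),ori(w)); m.move_straight(tubpt(0,ty_,85),vel=120)
    m.pause(.2); print("pre",m.read_eef_pos(),m.read_contact_force()); m.ungrasp(); m.pause(.2)
    m.move_straight(tubpt(0,ty_,190),vel=200); print(w,m.read_t())
E
python3 - <<'E'
from h import *
lime(441,289,27)
m.reach([480,130,350],ori(0)); cv2.imwrite("pics/a1.png",m.capture("wrist")[:260])
print(m.read_t())
E
```

```text
grip 0.5338841407361145 19.98662087135017
lifted 0.5344577339012054 19.978473158553243
pre [551.09941736   9.51927744  85.47902172] [ 0.05606405  0.20981233 -1.02368462]
-1.7107963267948967 13.85
14.8
```

View pics/a1.png

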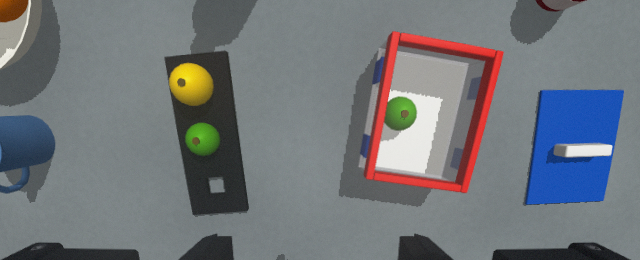

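The first lime lies in the tub at about pixel (400,113), on the left side. The lemon (190,83) and the second lime (202,139) haven't moved. I do the second lime next, on the other side of the tub.

Run:
```python
from h import *
lime(516,293.2,-27)
m.reach([501,-292,300],ori(0.04)); m.pause(.3)
c=cam("wrist"); im=m.capture("wrist"); cv2.imwrite("pics/b1.png",im[:260])
print([rect(c,b,6) for b in blobs(im,"blue")[:2]])
h=cv2.cvtColor(im,cv2.COLOR_BGR2HSV); k=((h[...,1]<50)&(h[...,2]>190)).astype(np.uint8); k[260:]=0
cs,_=cv2.findContours(k,0,1)
print([rect(c,b,34) for b in sorted(cs,key=cv2.contourArea)[::-1][:2]])
im=m.capture("top"); cv2.imwrite("pics/b2.png",cv2.resize(im[130:290,200:460],(780,480)))
c=cam("top");print([rect(c,b,34) for b in blobs(im,"green",60)],[rect(c,b,42) for b in blobs(im,"yellow",60)][:1],m.read_t())
```

```text
grip 0.5314147030265844 19.986781859770417
lifted 0.5317728593118621 19.981164447963238
pre [543.58891462 -44.04402452  85.53363369] [ 0.380707    0.2458864  -0.48906052]
-1.7107963267948967 22.45
[[501.652, -293.288, 180.654, 142.796, 0.04], [705.382, -645.578, 166.149, 87.908, -1.346]]
[[502.492, -4.745, 68.112, 54.421, 1.423], [501.463, -294.147, 76.808, 14.701, -1.531]]
[[543.461, -43.451, 37.123, 34.3, -0.798], [551.763, 11.174, 34.955, 34.795, -0.009]] [[591.77, 300.724, 59.374, 56.053, 1.562]] 24.2667
```

View pics/b1.png

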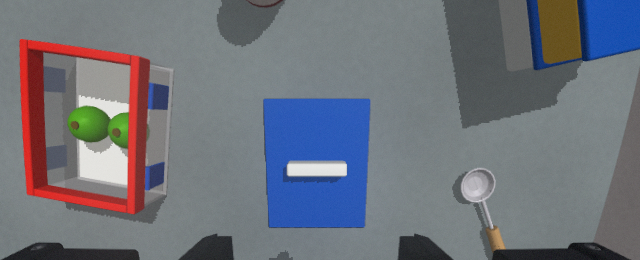

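View pics/b2.png

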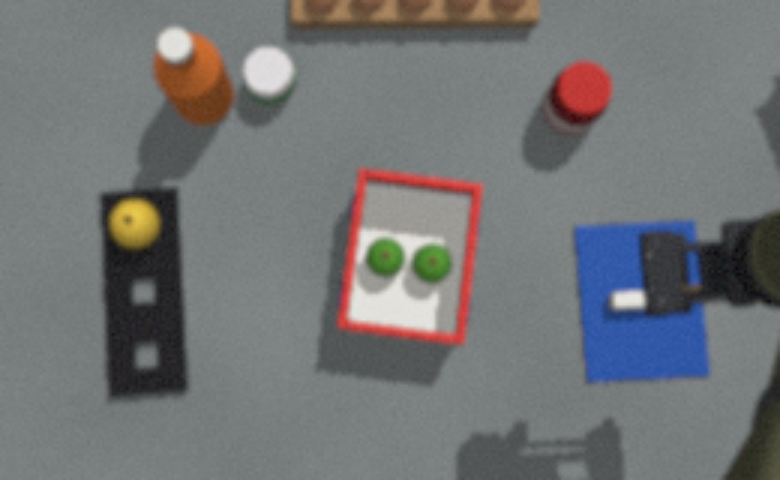

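Both limes are in the tub, at about (385,257) and (432,262) in the crop, and the lemon hasn't moved. The lid is at (501.3,-293), yaw 0.04. I grip the handle across its thickness, lift, and carry it over the tub.

Run:
```python
from h import *
L=[501.4,-293.2]; LY=0.04
j=np.array(m.read_joints()); o=[]
for s in (np.pi/2,-np.pi/2):
    q=m.solve_ik([*L,100],ori(LY+s)); q2=m.solve_ik(tubpt(0,0,150),ori(TY+s))
    if q is not None and q2 is not None: o.append((abs(np.array(q)-j).max(),s))
s=min(o)[1]; print(o)
m.reach([*L,100],ori(LY+s)); hit=m.move_straight([*L,28],vel=80,guard=8); print("hit",hit,m.read_eef_pos())
m.gripper_close(50); print(m.read_opening()*88,m.read_finger_force(),m.read_contact_force())
m.move_straight([*L,180],vel=120); m.pause(.2); print(m.read_opening()*88,m.read_contact_force(),m.read_ft_torque())
m.reach(tubpt(0,0,180),ori(TY+s)); m.move_straight(tubpt(0,0,128),vel=80); m.pause(.3)
print(m.read_eef_pos(),m.read_contact_force(),m.read_ft_torque(),m.read_t())
for n in("top","side"):
    c=cam(n);im=m.capture(n); print([rect(c,b,106 if n=="top" else 103) for b in blobs(im,"blue",60)[:3]],m.read_t())
    cv2.imwrite(f"pics/c_{n}.png",cv2.resize(im[150:280,230:410],(720,520)))
```

```text
[(np.float64(1.1684041515651875), 1.5707963267948966), (np.float64(1.053687734183527), -1.5707963267948966)]
hit False [ 501.59656186 -293.47764571   28.36916576]
17.802388750080635 49.999996572732925 [-0.11380988 -0.03002244  0.21782038]
17.51061008257303 [ 0.32287234  0.72481681 -2.09982725] [ 0.08758668 -0.01345916  0.02369251]
[547.20432952 -17.24866216 128.35114203] [ 0.75384889  0.32160445 -1.55365359] [ 0.13368674 -0.06150548  0.01909584] 31.175
[[747.208, -594.606, 180.93, 139.034, 0.299], [504.814, -60.993, 108.914, 36.719, -0.148]] 31.225
[[760.227, -562.917, 191.429, 144.767, 0.297], [546.053, -15.889, 183.854, 152.462, -0.139], [483.833, 487.058, 226.659, 101.812, 1.413]] 31.275
```

View pics/c_side.png

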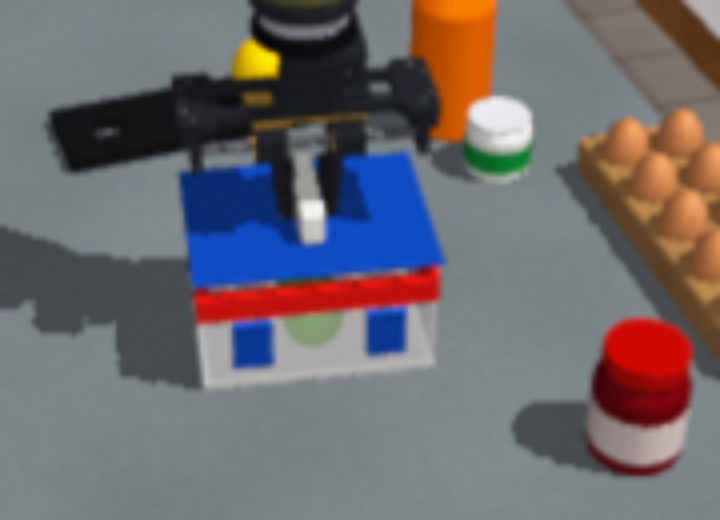

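View pics/c_top.png

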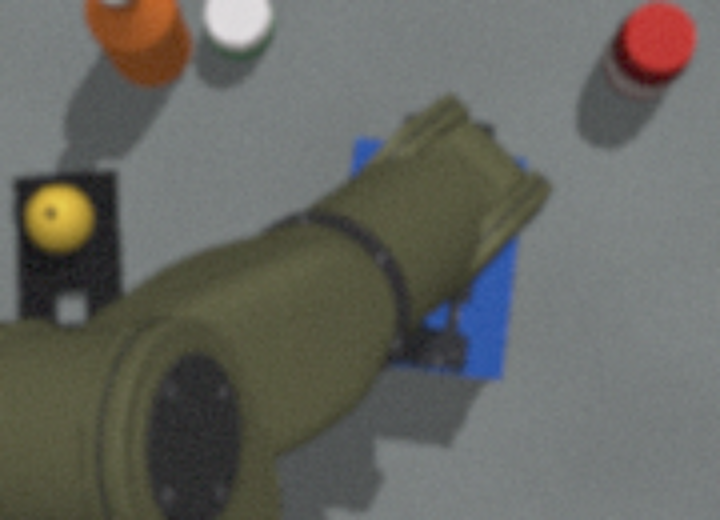

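The side view shows the lid level and squarely above the seal, centred at (546,-16), with the right yaw. Now I press down in small steps, watching the force.

Run:
```python
from h import *
m.pause(.3); f0=np.mean([m.read_contact_force()[2] for _ in range(5)])
z=122.; m.move_straight(tubpt(0,0,z),vel=30)
f=0
while z>105 and f<10.3:
    z-=2 if f<7 else 1
    m.move_straight(tubpt(0,0,z),vel=15); m.pause(.15)
    f=np.mean([m.read_contact_force()[2] for _ in range(3)])-f0
    print(z,m.read_eef_pos().round(1),round(f,2))
m.pause(1.2)
print(m.read_contact_force()-[0,0,f0],m.read_ft_torque(),m.read_finger_force(),m.read_opening()*88,m.read_t())
c=cam("side");im=m.capture("side"); cv2.imwrite("pics/d.png",cv2.resize(im[150:280,230:410],(720,520)))
print([rect(c,b,86) for b in blobs(im,"blue",60)[:2]])
```

```text
120.0 [547.  -17.3 120.1] -0.01
118.0 [546.9 -17.3 118. ] 1.22
116.0 [547.  -17.3 116.1] 3.82
114.0 [547.  -17.3 114.1] 4.75
112.0 [547.  -17.3 112.1] 7.37
111.0 [547.  -17.3 111.2] 7.69
110.0 [547.  -17.3 110.3] 9.11
109.0 [547.  -17.3 109.4] 9.21
108.0 [547.  -17.3 108.5] 10.16
107.0 [547.  -17.4 107.6] 12.04
[-2.60074324  1.3885409  12.00487996] [0.30425721 0.40895703 0.00162653] 49.99994516372681 17.560267585523327 37.2917
[[771.355, -553.555, 195.975, 148.204, 0.297], [544.488, -21.649, 183.375, 146.853, -0.135]]
```

View pics/d.png

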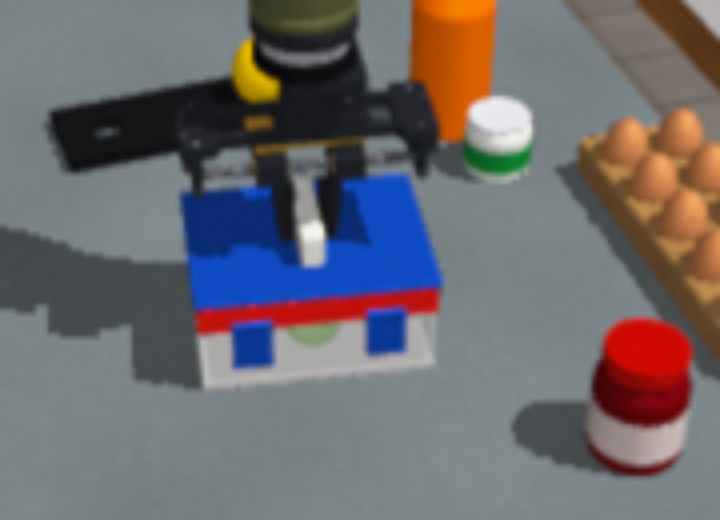

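The lid sits flush and square on the seal. It is pressed with about 11–12 N and the seal is squeezed about 10.5 mm, with the grip holding at 50 N. I hand in.

```bash
python3 -c "
from h import *
print(m.read_contact_force(),m.read_finger_force()); print(m.close_job())"
```

```text
[-1.75628592  0.78950593  8.62244794] 49.99991476535797
the job is handed in; nothing more can be done
None
```

The job is handed in, though I got no verdict back: both limes are in the tub, the lemon is still in its seat, and the arm is holding the lid by its handle, square on the seal, at about 10–12 N with the seal squeezed about 10 mm.

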